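# Try the pitch comb on a lift spindle

### The job

Pick the comb leaf whose tooth spacing matches the thread of the steel spindle, lay it flat on the ledge of the inspection rest and slide it in, teeth first, feeling along the spindle until all its teeth drop fully home in the thread grooves. Press it home with a light, steady push for about a second to check that it sits flat and square, then let go and leave it seated there. Never force it, and leave the other leaf, the nut, the vial and the spanner where they are.

Things in the scene. Friction and masses are not known exactly. Their poses are not given: they have to be found in the camera images.
- coarse_leaf_grip (a point): Matching comb leaf: loose steel plate 40 (x) by 54 (y) by 6 mm thick, lying flat, 0.09 to 0.16 kg, teeth on its +x edge; on it an upright grey grip block 20 (x) by 16 (y) by 44 mm tall. This point is on the block's centre line, 34 mm above the plate's underside, 16 mm below the block's top, 6 mm behind the plate's centre. x points to the teeth, z up.
- coarse_leaf_tips (a point): Middle of the line of tooth tips of the matching leaf, 3 mm above its underside, 31.6 mm ahead of the grip point along x; same axes. 4 tapered teeth at 12 mm spacing (6 and 18 mm either side along y), 5.6 mm long, 3.2 mm wide at the tip, 6.3 mm at the root.
- fine_leaf_grip (a point): The other comb leaf, loose, of the same make and size but with 7 finer teeth (4 mm long) at 7 mm spacing, which do not fit this thread. Point in its grip block, as on the matching leaf. To be left alone.
- rest: Fixed inspection rest, 150 (x) by 236 mm (y). Origin at the centre of its underside; x points from its ledge to the spindle, z up. Ledge: flat grey metal top 30 mm above the bench, x -75 to +15 mm, y -95 to +95 mm. End cheeks (x 20 to 70, y 100 to 116 mm either side, 56 mm high) hold the spindle firmly.
- spindle_axis (a point): Mid-length of the steel spindle's axis, which lies along y, 45 mm along the rest's x, 3 mm above the ledge; axes as the rest. Thread y -75 to +75 mm, crest radius 22, groove floor radius 17, pitch 12 mm; grooves 6.6 mm wide at the mouth, 3.8 at the floor. Where the grooves lie along y differs from start to start and is not measured: feel or see it. Seated tips are 17 mm from the axis.
- nut: Brass flanged spindle nut, 66 mm diameter, 34 mm tall, loose, standing on the bench; origin under its centre. Bystander.
- vial: Small capped jar, 32 mm diameter, 62 mm tall, loose; origin under its centre. Bystander.
- spanner: Open-ended spanner 170 mm long, lying loose on the bench; origin on its underside. Bystander.
Things that resemble listed ones, but are neither listed nor needed, are in the scene too. Leave any green or pink look-alike of the part that bears coarse_leaf_grip alone.

How it is judged:
On the way, in this order (a step that is already met when the one before it is completed fails the run):
1. the matching leaf is lifted off the bench (height (world z) of coarse_leaf_grip above 0.06 m), for 0.1 s.
2. the matching leaf's tooth tips are within 18.4 mm of the spindle's axis, the leaf square and flat within 0.06 rad, pressed lightly home (more than 2 N) for 0.4 s (x of coarse_leaf_tips in the frame of spindle_axis between -0.0184 and -0.0155 m and z of coarse_leaf_tips in the frame of spindle_axis below 0.003 m and angle between the y axis of coarse_leaf_tips and the y axis of spindle_axis, either way round below 0.06 rad and angle between coarse_leaf_tips's own z axis and vertical below 0.06 rad and contact force between coarse_leaf and spindle above 2 N), for 0.4 s.
At the end, for the whole second after the job is handed in: The matching leaf lies released and at rest, flat on the ledge (within 2 mm and 0.05 rad), square to the spindle within 0.06 rad, tooth tips 15.5 to 18.4 mm from the spindle's axis (17 is the groove floor, 22 the crests) and within 62 mm of its mid-length (x of coarse_leaf_tips in the frame of spindle_axis between -0.0184 and -0.0155 m and z of coarse_leaf_tips in the frame of spindle_axis between -0.002 and 0.002 m and y of coarse_leaf_tips in the frame of spindle_axis between -0.062 and 0.062 m and angle between the y axis of coarse_leaf_tips and the y axis of spindle_axis, either way round below 0.06 rad and angle between coarse_leaf_tips's own z axis and vertical below 0.05 rad and linear speed of coarse_leaf below 0.01 m/s); the robot touches nothing.
It fails at once if the leaf is forced: it presses on the spindle with more than 25 N (contact force between coarse_leaf and spindle above 25 N).
It fails at once if the other leaf is shifted by more than 15 mm (distance of fine_leaf_grip from where it was at the start of the episode above 0.015 m).
It fails at once if the nut, the vial or the spanner is shifted by more than 20 mm (distance of any of nut, vial, spanner from where it was at the start of the episode above 0.02 m).
It also fails if it takes over 58 s, if anything falls off the work surface, if the arm or the gripper's body presses on something with over 40 N, if the wrist force passes 120 N, or if a joint passes its speed limit or range.

### The arm

A 6-joint arm with a two-finger parallel gripper is mounted at the origin on the work surface. World frame = base frame: x ahead of the robot, y to its left, z up, the work surface at z = 0. Lengths are in m, angles in rad, forces in N, time in s.
With the tool pointing down it reaches from about 0.425 to 0.95 m from the base axis. Payload 3.5 kg.
Tool frame: the origin (TCP) lies midway between the tips of the shut fingers; the grasp point (between the pads) lies 19 mm behind it; z points along the fingers, y is the line along which they close (so a half turn about z gives the same grasp; the last joint's range is limited). The gripper opens to 85 mm and grips with 20 to 120 N. Pads are 22 mm wide; open, the fingers measure 114 mm over their backs; the gripper's body (76 mm by 85 mm) begins 54 mm behind the grasp point. The pads swing forward as they close: fully open they stand 13 mm farther back than shut.
Start: joints at [-1.306, 0.286, 1.577, -0, 1.279, -0.15], TCP at [0.272, -0.618, 0.231] pointing down, gripper open.
Joint ranges: [-2.77, 2.77], [-0.9, 2.22], [0.21, 2.48], [-1.53, 4.67], [0.24, 2.81], [-2.84, 2.84]. Speed limits (rad/s): [2.79, 2.79, 3.14, 3.14, 3.14, 3.14].

### API

Orientations are given as a unit quaternion [x, y, z, w].
In Python, from plant import get_state, read_camera, ctrl gives the robot as it stands.
- The arm moves only by the shell command python3 -m crank 'ROWS' [FORCE]. ROWS is JSON, a list of rows, each a list of 3 entries, a list of its own where there are three numbers: the shift along the tool's x, y, z in mm, then the turn about the tool's z in degrees, then the closure in counts, from 0 (fully open) to 255 (shut). In form: [[[tx, ty, tz], yaw, claw], ...]. A call has 1 to 10 rows; each row is the pose to reach, as a shift and turn from the pose commanded when the call began, along the tool's axes at that moment; what a row does not reach only later rows make up. A row lasts 1/10 s, in which the tool goes at most 50 mm and 8.59 degrees, less where a joint would pass 70% of its speed; a pose out of reach is approached as far as the arm can. A call with a gripper value outside its range is refused whole. The fingers move at their own pace and stop on an object; FORCE is the grip in N (left out, the last holds). Time passes only in rows, so rows that repeat a pose let the fingers close. It gives the time, the measured TCP pose, the force, the opening and the grip force at its end, in the units of the state.
- get_state(): the state, without advancing time (a new reading comes with each control period).
- read_camera(name): name is "scene" or "top"; returns a dict with "frame" (400x640x3 uint8, blue, green, red), "range_z" (400x640 float32, m along the optical axis (not along the pixel's ray), 0 where there is no reading), "vfov" (degrees; the focal length in pixels is half the picture's height over the tangent of half this angle, whatever the lens; pixels are square), "cx", "cy" (the principal point, pixels), "k1" (the pictures are not rectified: a ray, as slopes to the right and down, at radius r is drawn at 1 + k1 r^2 times it, then the intrinsics apply), "origin" and "orientation" of the camera in the world. Camera axes: x right, y down, z forward; pixel columns grow to the right and rows downward; lengths in m; the calibration is good to about 2 mm. A picture is of the moment at which its call begins.
- ctrl.sign_off(): hands the job in; it is judged then, once.
The state is a dict: "time": time; "qpos": joint angles; "dq": joint speeds; "joint_efforts": joint torques, N m; "eef_pos": TCP position; "tcp_rot": TCP orientation; "contact_force": force on the tool from outside, world axes, zero at the start; "wrist_torque": the same for the moment, N m; "opening": opening from 0.0 (shut) to 1.0 (fully open); "finger_force": force on a finger pad.
Only numpy, scipy, OpenCV 4.12 (cv2) and the standard library are available. Lean on these libraries where they do the work, as an engineer would, in place of code of your own. Each camera call takes 0.05 s, during which the arm holds its last target. There are 200 camera calls.

## Working session

There is one attempt and no reset: what is moved stays moved. The work goes in short steps, Python scripts to look and compute and a shell command to move; the robot and the scene stay as the last step left them, time stands still between calls to the robot, and variables do not carry over. Pictures are saved under pics/ and viewed, at most 10 in all, crops included, and the job is handed in when it is done.

```bash
ls; mkdir -p pics
cat > h.py <<'E'
import numpy as np, cv2
from plant import get_state, read_camera, ctrl
from scipy.spatial.transform import Rotation as R
def K(c):
    f=c["frame"].shape[0]/2/np.tan(np.radians(c["vfov"])/2)
    return np.array([[f,0,c["cx"]],[0,f,c["cy"]],[0,0,1.]])
def rays(c,uv):
    k=K(c); p=(np.asarray(uv,float).reshape(-1,2)-[c["cx"],c["cy"]])/k[0,0]
    q=p.copy()
    for _ in range(15): q=p/(1+c["k1"]*(q**2).sum(1,keepdims=True))
    return np.c_[q,np.ones(len(q))]
def onplane(c,uv,z):
    d=rays(c,uv)@R.from_quat(c["orientation"]).as_matrix().T; o=np.array(c["origin"])
    return o+d*((z-o[2])/d[:,2])[:,None]
def cloud(c):
    h,w=c["range_z"].shape; u,v=np.meshgrid(np.arange(w),np.arange(h))
    r=rays(c,np.c_[u.ravel(),v.ravel()])*c["range_z"].reshape(-1,1)
    return (r@R.from_quat(c["orientation"]).as_matrix().T+np.array(c["origin"])).reshape(h,w,3)
E
python3 - <<'E'
from h import *
for n in("scene","top"):
    c=read_camera(n); cv2.imwrite(f"pics/{n}0.png",c["frame"]); np.savez(f"{n}0.npz",**c)
    print(n,c["origin"],c["orientation"],c["vfov"],c["k1"])
s=get_state(); print(s)
E
```

```text
pics
scene [1.35231838 0.00395165 0.70755219] [ 0.6556087   0.63431996 -0.2911376  -0.28819148] 50.52669558435809 -0.013502851322083693
top [ 0.41197793 -0.01502531  0.96691091] [-0.69296166  0.71422707 -0.07248586  0.06655542] 53.07814021744145 -0.050228985920200496
{'time': 0.1, 'qpos': array([-1.30598794e+00,  2.87097842e-01,  1.57801892e+00,  3.62870363e-06,
        1.27863762e+00, -1.49971853e-01]), 'dq': array([-1.54532987e-03, -9.87331248e-04, -4.58436982e-03,  2.52329792e-04,
        1.99656847e-05,  9.03800286e-04]), 'joint_efforts': array([ 5.03329902e-04, -4.07295549e+01, -2.93699151e+01, -1.50512597e-04,
        3.43232103e-03,  5.58946862e-07]), 'eef_pos': array([ 0.2719046 , -0.61716029,  0.23007799]), 'tcp_rot': array([ 9.78571175e-01,  2.05906015e-01, -6.02932776e-05, -1.07918374e-03]), 'contact_force': array([-0.51889002,  0.30968301,  0.45158242]), 'wrist_torque': array([ 0.01162867,  0.02190937, -0.01578   ]), 'finger_force': 0.0, 'opening': 1.00088616183787}
```

View pics/scene0.png

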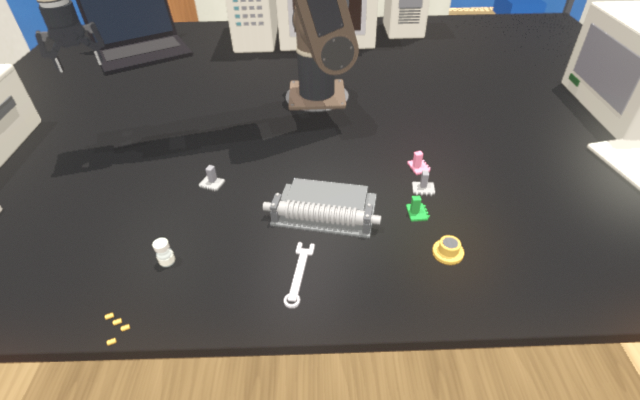

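View pics/top0.png

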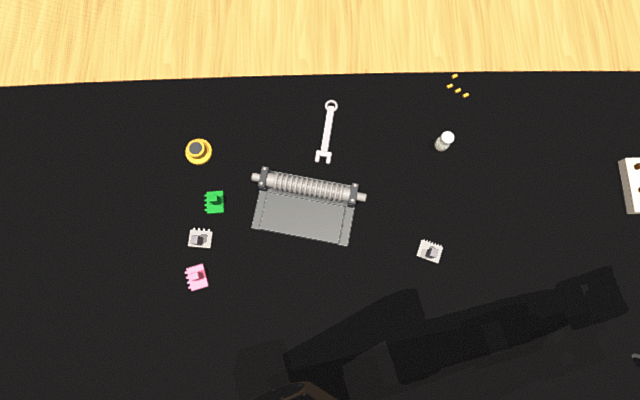

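Top view: candidates for the matching leaf are the grey leaves at (200,238) and (430,251), with green (214,202) and pink (196,277) as decoys. The rest is around (305,207), spindle at (308,187), spanner (327,132), vial (445,140) and nut (198,151). One crop of both grey leaves will let me count teeth.

Run:
```python
from h import *
c=dict(np.load("top0.npz")); f=c["frame"]
a=[cv2.resize(f[y-25:y+25,x-25:x+25],(390,390),interpolation=cv2.INTER_CUBIC) for x,y in((200,238),(430,251))]
cv2.imwrite("pics/crop.png",np.hstack(a))
P=cloud(c)
for n,(x,y) in dict(L=(200,238),Rr=(430,251)).items():
    q=P[y-20:y+20,x-20:x+20].reshape(-1,3); col=f[y-20:y+20,x-20:x+20].reshape(-1,3)
    b=(q[:,2]>.046)&(q[:,2]<.056); p=(q[:,2]>.003)&(q[:,2]<.012)&(col.min(1)>100)
    print(n,"blocktop",q[b].mean(0),b.sum(),"plate",q[p].mean(0),p.sum(), q[:,2].max())
# ledge
m=(abs(P[...,2]-.030)<.004); m[:, :230]=0; m[:,380:]=0
q=P[m]; r=cv2.minAreaRect(q[:,:2].astype(np.float32)); print("ledge",r,np.median(q[:,2]))
m=(P[...,2]>.046)&(P[...,2]<.065); m[:, :230]=0; m[:,380:]=0; m[220:]=0
q=P[m]; print("spindle/cheeks",cv2.minAreaRect(q[:,:2].astype(np.float32)))
```

```text
L blocktop [0.51592265 0.26618601 0.04990495] 64 plate [0.52423642 0.26274076 0.00596715] 275 0.9669109115455896
Rr blocktop [ 0.46866113 -0.28254374  0.05006343] 62 plate [ 0.47679    -0.28415552  0.00638521] 297 0.9669109115455896
ledge ((0.5753313899040222, 0.01585659384727478), (0.2591060400009155, 0.13644301891326904), 84.37725067138672) 0.03029250725948729
spindle/cheeks ((0.6356475949287415, 0.004310421645641327), (0.235881969332695, 0.04999280720949173), 77.58708190917969)
```

View pics/crop.png

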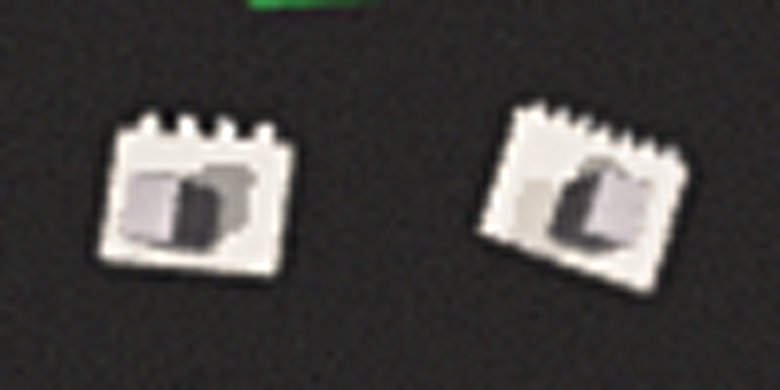

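The left leaf (200,238) has 4 coarse teeth pointing up the picture (+x), so it is the match. The right one has 7 fine teeth. Next: the leaf's pose, the rest's yaw, and a spindle close-up.

Run:
```python
from h import *
c=dict(np.load("top0.npz")); f=c["frame"]; P=cloud(c)
cr=np.array([(115,130),(297,148),(278,275),(98,262)])/7.8+[175,213]-.5
w=onplane(c,cr,.006); print("leaf corners",w[:,:2].round(4),"mean",w.mean(0)); d=w[0]-w[1]; e=w[0]-w[3]
print("yaw y-axis",np.degrees(np.arctan2(-d[0],d[1])),"yaw x",np.degrees(np.arctan2((w[0]-w[3]+w[1]-w[2])[1],(w[0]-w[3]+w[1]-w[2])[0])),np.linalg.norm(d),np.linalg.norm(e))
# block side: pixels of top
q=P[218:258,180:220].reshape(-1,3); b=(q[:,2]>.046)&(q[:,2]<.056); print("blk",cv2.minAreaRect(q[b][:,:2].astype(np.float32)))
m=(P[...,2]>.046)&(P[...,2]<.065); m[:, :230]=0; m[:,380:]=0; m[220:]=0
q=P[m][:,:2]; vx=cv2.fitLine(q.astype(np.float32),cv2.DIST_L2,0,.01,.01).ravel(); print("spindle line",vx,np.degrees(np.arctan2(vx[1],vx[0]))-90)
print("x ext along line", np.percentile((q-vx[2:])@vx[:2],[0,1,99,100]))
cv2.imwrite("pics/sp.png",cv2.resize(f[160:250,245:370],(800,576),interpolation=cv2.INTER_CUBIC))
```

```text
leaf corners [[0.5449 0.2924]
 [0.5377 0.2354]
 [0.4986 0.2405]
 [0.5041 0.2964]] mean [0.52132333 0.26618796 0.006     ]
yaw y-axis -7.208977894417174 yaw x -6.5343027909736 0.05745466309180773 0.04105946004097168
blk ((0.5158531665802002, 0.26597097516059875), (0.015939585864543915, 0.018826106563210487), 87.72083282470703)
spindle line [0.2189406  0.97573817 0.6345926  0.00293103] -12.64682
x ext along line [-0.1163162  -0.11470628  0.1141471   0.11952013]
```

View pics/sp.png

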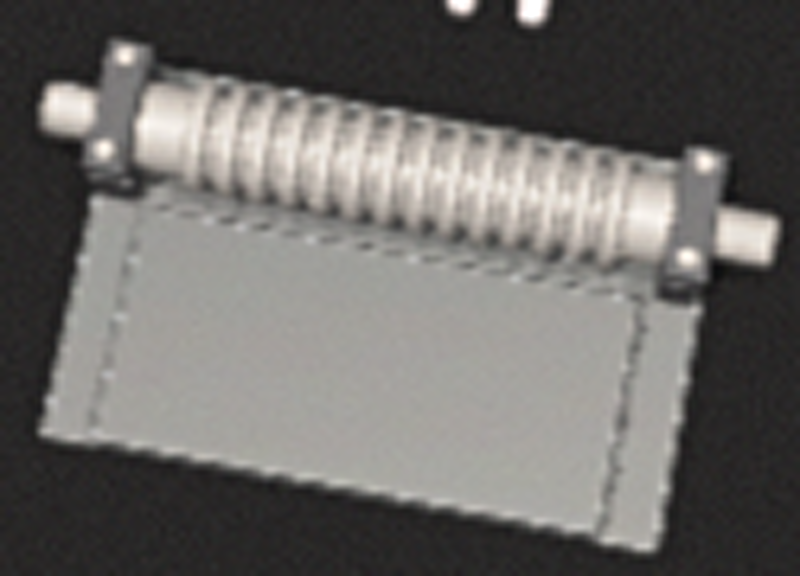

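Rest yaw is about -12.5°, with spindle middle at about (0.635, 0.004). The grooves look like evenly spaced rings across the spindle at crop (190–640, 80–260). Now going above the leaf.

```bash
cat >> h.py <<'E'
def go(x,y,z,yaw):
    "rows shift (mm, deg) from the measured pose to a downward goal pose"
    s=get_state(); M=R.from_quat(s["tcp_rot"]).as_matrix()
    t=M.T@(np.array([x,y,z])-s["eef_pos"])*1000
    y0=np.degrees(np.arctan2(M[1,0],M[0,0]))
    print("shift",t.round(1),"turn",round(y0-yaw,2),"| pos",s["eef_pos"].round(4),"yaw",round(y0,2),"tilt",M[:2,2].round(4))
E
python3 - <<'E'
from h import *
go(.55,-.15,.23,23.76); go(.516,.266,.16,-6.9)
E
```

```text
shift [ 442.8 -315.5    0.9] turn 0.01 | pos [ 0.2719 -0.6172  0.2301] yaw 23.77 tilt [-0.0006  0.0021]
shift [ 579.3 -709.8   71.8] turn 30.67 | pos [ 0.2719 -0.6172  0.2301] yaw 23.77 tilt [-0.0006  0.0021]
```

```bash
python3 -m crank '[[[443,-315,0],0,0],[[443,-315,0],0,0],[[443,-315,0],0,0],[[443,-315,0],0,0],[[443,-315,0],0,0],[[443,-315,0],0,0],[[443,-315,0],0,0],[[443,-315,0],0,0],[[443,-315,0],0,0],[[443,-315,0],0,0]]'
python3 - <<'E'
from h import *
go(.516,.266,.16,-6.9); print(get_state()["qpos"])
E
```

```text
time: 1.1
eef_pos: [0.5287, -0.1862, 0.231]
tcp_rot: [0.979, 0.206, -0.0, -0.0]
contact_force: [0.0, 0.2, 0.4]
opening: 1.003
finger_force: 0.0
shift [ 170.7 -419.    71.1] turn 30.66 | pos [ 0.5287 -0.1862  0.231 ] yaw 23.76 tilt [-0.0004  0.0002]
[-5.19717327e-01  3.53538157e-02  1.86123299e+00 -2.03255355e-05
  1.24540033e+00  6.36356700e-01]
```

```bash
python3 -m crank '[[[170,-419,71],31,0],[[170,-419,71],31,0],[[170,-419,71],31,0],[[170,-419,71],31,0],[[170,-419,71],31,0],[[170,-419,71],31,0],[[170,-419,71],31,0],[[170,-419,71],31,0],[[170,-419,71],31,0],[[170,-419,71],31,0]]' >/dev/null; python3 -m crank '[[[0,0,0],0,0],[[0,0,0],0,0],[[0,0,0],0,0]]'
python3 - <<'E'
from h import *
go(.516,.266,.05,-6.9)
c=read_camera("top"); np.savez("top1.npz",**c); f=c["frame"]
cv2.imwrite("pics/h.png",cv2.resize(f[180:290,140:290],(750,550)))
E
```

```text
time: 2.4
eef_pos: [0.5153, 0.2623, 0.1605]
tcp_rot: [0.998, -0.064, 0.0, 0.0]
contact_force: [0.0, 0.4, 0.3]
opening: 0.996
finger_force: 0.0
shift [  0.2  -3.8 110.5] turn -0.43 | pos [0.5153 0.2623 0.1605] yaw -7.33 tilt [ 0.0002 -0.0004]
```

View pics/h.png

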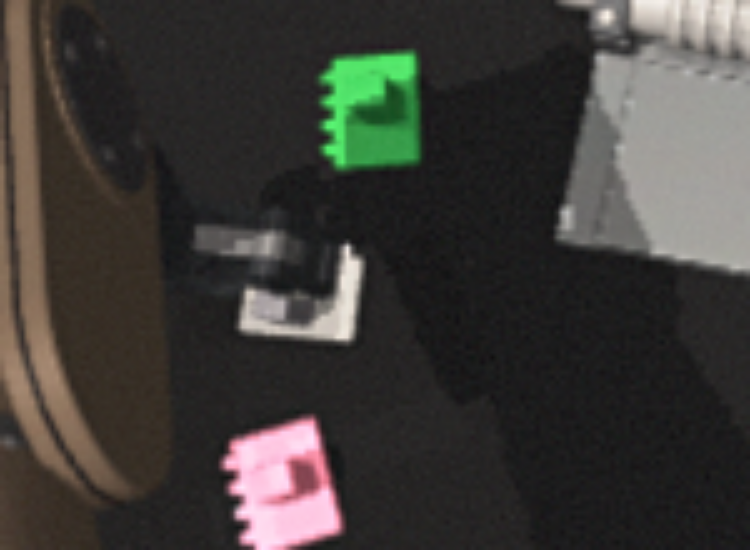

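The open fingers hover over the grey leaf at crop (280,280), clear of pink (285,490) and green (375,110). Descending.

```bash
python3 -m crank '[[[0,-4,50],0,0],[[0,-4,100],0,0],[[0,-4,120],0,0],[[0,-4,135],0,0],[[0,-4,144],0,0],[[0,-4,144],0,0],[[0,-4,144],0,0]]'
python3 - <<'E'
from h import *
go(.516,.266,.016,-6.9)
E
```

```text
time: 3.15
eef_pos: [0.5168, 0.2677, 0.0178]
tcp_rot: [0.998, -0.063, 0.001, -0.0]
contact_force: [-0.0, 0.3, -0.1]
opening: 1.001
finger_force: 0.0
shift [-0.5  1.8  1.8] turn -0.36 | pos [0.5168 0.2677 0.0178] yaw -7.26 tilt [0.0026 0.0008]
```

```bash
python3 -m crank '[[[0,2,1],0,0],[[0,2,1],0,120],[[0,2,1],0,190],[[0,2,1],0,255],[[0,2,1],0,255],[[0,2,1],0,255],[[0,2,1],0,255],[[0,2,1],0,255],[[0,2,1],0,255],[[0,2,1],0,255]]' 45
python3 -m crank '[[[0,0,-15],0,255],[[0,0,-40],0,255],[[0,0,-80],0,255],[[0,0,-100],0,255],[[0,0,-100],0,255],[[0,0,-100],0,255],[[0,0,-100],0,255]]'
python3 - <<'E'
from h import *
print(get_state()["contact_force"])
a=np.radians(-12.5); ex=np.array([np.cos(a),np.sin(a)]); ey=np.array([-ex[1],ex[0]])
g=np.array([.635,.004])-ex*.075; go(g[0],g[1],.10,-12.5)
E
```

```text
time: 4.15
eef_pos: [0.5154, 0.2658, 0.0156]
tcp_rot: [0.998, -0.063, 0.0, -0.0]
contact_force: [-0.3, 1.1, 2.2]
opening: 0.178
finger_force: 44.3
time: 4.85
eef_pos: [0.5136, 0.2651, 0.1132]
tcp_rot: [0.998, -0.063, -0.002, 0.001]
contact_force: [-0.2, -0.9, -1.5]
opening: 0.181
finger_force: 44.0
[-0.18431725 -0.90971208 -1.51165847]
shift [ 78.7 236.8  13.3] turn 5.26 | pos [0.5136 0.2651 0.1132] yaw -7.24 tilt [-0.0039 -0.0012]
```

```bash
python3 -m crank '[[[20,50,0],5.3,255],[[35,100,0],5.3,255],[[52,150,5],5.3,255],[[68,200,10],5.3,255],[[78,236,13],5.3,255],[[78,236,13],5.3,255],[[78,236,13],5.3,255],[[78,236,13],5.3,255],[[78,236,13],5.3,255]]'
python3 - <<'E'
from h import *
a=np.radians(-12.5); ex=np.array([np.cos(a),np.sin(a)])
g=np.array([.635,.004])-ex*.075; go(g[0],g[1],.06,-12.5); print(get_state()["contact_force"])
c=read_camera("top"); np.savez("top2.npz",**c); f=c["frame"]
cv2.imwrite("pics/a.png",cv2.resize(f[160:250,245:370],(800,576),interpolation=cv2.INTER_CUBIC))
E
```

```text
time: 5.75
eef_pos: [0.5622, 0.0232, 0.1017]
tcp_rot: [0.994, -0.108, -0.001, -0.0]
contact_force: [0.7, 0.1, -1.9]
opening: 0.182
finger_force: 44.6
shift [ 0.3  3.  41.7] turn 0.09 | pos [0.5622 0.0232 0.1017] yaw -12.41 tilt [-0.0014  0.0004]
[ 0.6571181   0.1481821  -1.88230828]
```

View pics/a.png

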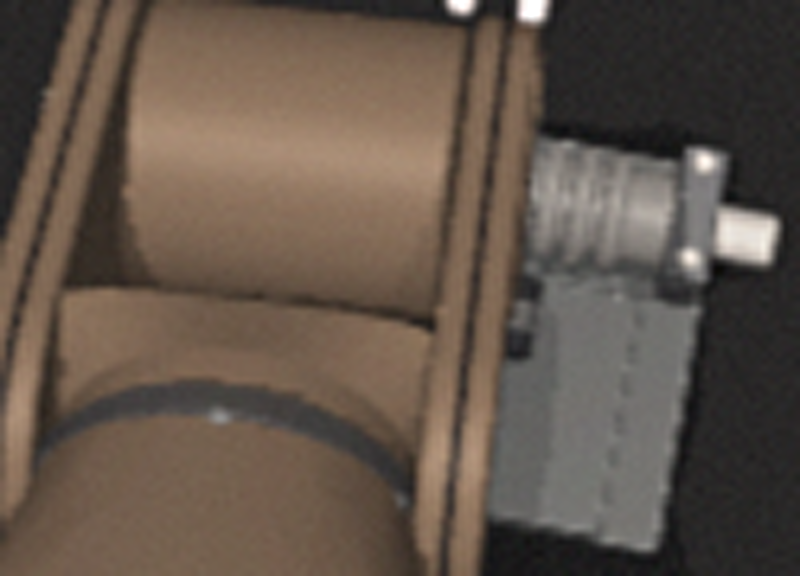

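The arm hides the leaf from the top camera at crop (100–530, 0–576). I'll estimate groove phase from the first frames' depth and feel for the rest.

Run:
```python
from h import *
a=np.radians(-12.5); ex=np.array([np.cos(a),np.sin(a)]); ey=np.array([-ex[1],ex[0]])
O=np.array([.635,.004])
for n in("top0","scene0"):
    c=dict(np.load(n+".npz")); P=cloud(c).reshape(-1,3); I=c["frame"].mean(2).ravel()
    d=P[:,:2]-O; X=d@ex; Y=d@ey; Z=P[:,2]-.033
    m=(np.abs(Y)<.068)&(abs(X)<.026)&(Z>.004); X,Y,Z,I=X[m],Y[m],Z[m],I[m]
    # axis check: fit circle+noise offset on crest points
    r=np.hypot(X,Z); th=np.degrees(np.arctan2(X,Z))
    print(n,m.sum(),"rpct",np.percentile(r,[5,50,95]))
    for lo,hi in((-90,-60),(-60,-35),(-35,-15),(-15,15),(15,40),(40,70)):
        k=(th>lo)&(th<hi)
        if k.sum()<60: continue
        ph=np.exp(-2j*np.pi*Y[k]/.012); out=[]
        for v in(r[k],I[k]):
            s=((v-v.mean())*ph).mean()*2
            out+= [abs(s), (-np.angle(s)/(2*np.pi)*12)%12]   # y (mm) of max, mod 12
        print(lo,hi,k.sum(),np.round(out,4), "meanr",r[k].mean().round(4))
```

```text
top0 910 rpct [0.01585745 0.02048662 0.023872  ]
-90 -60 67 [2.7000e-03 4.3922e+00 9.0620e+00 1.6390e+00] meanr 0.0189
-60 -35 156 [2.60000e-03 4.30180e+00 1.03181e+01 3.25450e+00] meanr 0.0196
-35 -15 161 [2.7000e-03 3.8452e+00 1.6332e+01 3.2811e+00] meanr 0.0197
-15 15 254 [3.00000e-03 4.18690e+00 1.16245e+01 4.69000e+00] meanr 0.0203
15 40 162 [2.70000e-03 3.83230e+00 1.11984e+01 3.31400e+00] meanr 0.0207
40 70 105 [2.6000e-03 4.2779e+00 1.0967e+01 4.4184e+00] meanr 0.0208
scene0 803 rpct [0.01597386 0.02075834 0.02411751]
-15 15 190 [2.70000e-03 3.76940e+00 1.21792e+01 2.24790e+00] meanr 0.0204
15 40 210 [2.50000e-03 4.11810e+00 1.17697e+01 2.35960e+00] meanr 0.0203
40 70 271 [2.6000e-03 3.8655e+00 6.1178e+00 2.8488e+00] meanr 0.0204
```

Crests at Y≈+4.1 mm (mod 12), the same at every angle, so the grooves are rings and the leaf centre belongs at Y≈+4.1. The axis is about 1 mm further in x than assumed.

```bash
cat >> h.py <<'E'
_a=np.radians(-12.5); EX=np.array([np.cos(_a),np.sin(_a)]); EY=np.array([-EX[1],EX[0]]); O=np.array([.636,.0038])
def rest(X,Y,z,yaw=-12.5):
    "goal for TCP given in spindle frame (m)"
    s=get_state(); d=s["eef_pos"][:2]-O; cf=s["contact_force"]
    print("now X %.2f Y %.2f z %.2f mm | F ex %.1f ey %.1f z %.1f"%(d@EX*1e3,d@EY*1e3,s["eef_pos"][2]*1e3,cf[:2]@EX,cf[:2]@EY,cf[2]),"T",s["wrist_torque"].round(2))
    g=O+X*EX+Y*EY; go(g[0],g[1],z,yaw)
E
python3 -c "
from h import *
rest(-.075,.0041,.049)"
```

```text
now X -76.06 Y 3.03 z 101.96 mm | F ex -0.7 ey 0.3 z -2.1 T [ 0.03  0.   -0.01]
shift [ 1.1 -1.1 53. ] turn 0.1 | pos [0.5624 0.0232 0.102 ] yaw -12.4 tilt [-0.0008  0.0002]
```

```bash
python3 -m crank '[[[1,-1,25],0.1,255],[[1,-1,45],0.1,255],[[1,-1,52],0.1,255],[[1,-1,52],0.1,255],[[1,-1,52],0.1,255],[[1,-1,52],0.1,255],[[1,-1,52],0.1,255]]'
python3 -c "
from h import *
rest(-.075,.0041,.046)"
python3 -m crank '[[[0,0,1],0,255],[[0,0,2],0,255],[[0,0,3],0,255],[[0,0,3],0,255],[[0,0,3],0,255],[[0,0,3],0,255]]'
python3 -c "
from h import *
rest(-.075,.0041,.046)"
```

```text
time: 6.5
eef_pos: [0.5649, 0.0224, 0.0516]
tcp_rot: [0.994, -0.11, 0.001, 0.0]
contact_force: [0.1, 0.4, -1.9]
opening: 0.178
finger_force: 44.5
now X -73.40 Y 2.78 z 51.58 mm | F ex -0.0 ey 0.4 z -1.9 T [ 0.05 -0.   -0.05]
shift [-1.6 -1.3  5.6] turn -0.13 | pos [0.5649 0.0224 0.0516] yaw -12.63 tilt [ 0.0023 -0.0003]
time: 7.1
eef_pos: [0.564, 0.0224, 0.0473]
tcp_rot: [0.994, -0.11, -0.0, -0.0]
contact_force: [0.2, -0.2, -1.8]
opening: 0.18
finger_force: 44.5
now X -74.28 Y 2.60 z 47.30 mm | F ex 0.2 ey -0.2 z -1.8 T [-0.03 -0.   -0.01]
shift [-0.7 -1.5  1.3] turn -0.14 | pos [0.564  0.0224 0.0473] yaw -12.64 tilt [-0.0001  0.    ]
```

```bash
python3 -m crank '[[[0,-1.5,0.5],-0.1,255],[[0,-1.5,1],-0.1,255],[[0,-1.5,1.5],-0.1,255],[[0,-1.5,1.5],-0.1,255],[[0,-1.5,1.5],-0.1,255],[[0,-1.5,1.5],-0.1,255]]' >/dev/null
python3 -c "
from h import *
rest(-.0486,.0041,.046)"
```

```text
now X -74.26 Y 4.12 z 45.83 mm | F ex 1.0 ey 0.7 z -0.8 T [ 0.01 -0.   -0.01]
shift [25.7  0.  -0.2] turn -0.03 | pos [0.5644 0.0239 0.0458] yaw -12.53 tilt [0. 0.]
```

```bash
python3 -m crank '[[[0,0,0.4],0,255],[[3,0,0.4],0,255],[[7,0,0.4],0,255],[[11,0,0.4],0,255],[[15,0,0.4],0,255],[[18,0,0.4],0,255],[[18,0,0.4],0,255],[[18,0,0.4],0,255],[[18,0,0.4],0,255]]' >/dev/null
python3 -c "
from h import *
rest(-.0486,.0041,.046)"
```

```text
now X -56.01 Y 4.10 z 45.58 mm | F ex -0.1 ey 0.3 z 0.1 T [-0.07 -0.12  0.01]
shift [ 7.4 -0.  -0.4] turn -0.04 | pos [0.5822 0.0199 0.0456] yaw -12.54 tilt [ 0.0008 -0.0001]
```

```bash
for i in 1; do python3 -m crank '[[[1,0,0],0,255],[[1.5,0,0],0,255],[[2,0,0],0,255],[[2.5,0,0],0,255],[[3,0,0],0,255],[[3,0,0],0,255],[[3,0,0],0,255]]' >/dev/null; done
python3 -c "
from h import *
rest(-.0486,.0041,.046)"
```

```text
now X -53.24 Y 4.19 z 45.56 mm | F ex -2.2 ey 0.7 z 3.7 T [ 0.09  0.36 -0.01]
shift [ 4.6  0.1 -0.4] turn -0.03 | pos [0.5849 0.0194 0.0456] yaw -12.53 tilt [0.0001 0.0001]
```

```bash
python3 -m crank '[[[0.3,0,0],0,255],[[0.6,0,0],0,255],[[0.9,0,0],0,255],[[1.2,0,0],0,255],[[1.2,0,0],0,255]]' >/dev/null
python3 -c "
from h import *
rest(-.0486,.0041,.046)"
```

```text
now X -52.02 Y 4.12 z 45.54 mm | F ex -3.3 ey -1.0 z 5.2 T [0.19 0.44 0.04]
shift [ 3.4  0.  -0.5] turn -0.04 | pos [0.5861 0.0191 0.0455] yaw -12.54 tilt [0. 0.]
```

```bash
python3 -m crank '[[[0.3,0,-0.2],0,255],[[0.6,0,-0.2],0,255],[[0.9,0,-0.2],0,255],[[1.2,0,-0.2],0,255],[[1.2,0,-0.2],0,255]]' >/dev/null
python3 -c "
from h import *
rest(-.0486,.0041,.046)"
```

```text
now X -50.80 Y 4.09 z 45.58 mm | F ex -1.6 ey -0.0 z 2.6 T [0.13 0.33 0.02]
shift [ 2.2 -0.  -0.4] turn -0.04 | pos [0.5873 0.0188 0.0456] yaw -12.54 tilt [ 0.0002 -0.    ]
```

```bash
python3 -m crank '[[[0.3,0,0],0,255],[[0.6,0,0],0,255],[[0.9,0,0],0,255],[[0.9,0,0],0,255],[[0.9,0,0],0,255]]' >/dev/null
python3 -c "
from h import *
rest(-.0486,.0041,.046)"
```

```text
now X -49.92 Y 4.10 z 45.57 mm | F ex -1.8 ey 0.8 z 2.2 T [ 0.11  0.29 -0.04]
shift [ 1.3 -0.  -0.4] turn -0.04 | pos [0.5882 0.0186 0.0456] yaw -12.54 tilt [ 0.0002 -0.0001]
```

The tips are well past the crest radius with no side load, so the teeth are in the grooves. Continuing gently to the floor.

```bash
python3 -m crank '[[[0.3,0,0],0,255],[[0.6,0,0],0,255],[[0.6,0,0],0,255],[[0.6,0,0],0,255]]' >/dev/null
python3 -c "
from h import *
rest(-.0486,.0041,.046)"
```

```text
now X -49.36 Y 4.10 z 45.56 mm | F ex -2.4 ey 0.4 z 3.0 T [ 0.05  0.29 -0.01]
shift [ 0.8  0.  -0.4] turn -0.04 | pos [0.5887 0.0185 0.0456] yaw -12.54 tilt [ 0.0001 -0.    ]
```

```bash
python3 -m crank '[[[0.2,0,0],0,255],[[0.4,0,0],0,255],[[0.4,0,0],0,255],[[0.4,0,0],0,255]]' >/dev/null
python3 -c "
from h import *
rest(-.0486,.0041,.046)"
```

```text
now X -48.96 Y 4.11 z 45.59 mm | F ex -2.1 ey 0.2 z 1.9 T [0.13 0.24 0.01]
shift [ 0.4  0.  -0.4] turn -0.03 | pos [0.5891 0.0184 0.0456] yaw -12.53 tilt [ 0.0001 -0.    ]
```

```bash
python3 -m crank '[[[0.2,0,0],0,255],[[0.4,0,0],0,255],[[0.4,0,0],0,255],[[0.4,0,0],0,255]]' >/dev/null
python3 -c "
from h import *
rest(-.0486,.0041,.046)"
```

```text
now X -48.74 Y 4.12 z 45.58 mm | F ex -2.1 ey -0.4 z 2.6 T [ 0.12  0.42 -0.01]
shift [ 0.1  0.  -0.4] turn -0.03 | pos [0.5893 0.0184 0.0456] yaw -12.53 tilt [-0.0004  0.0001]
```

```bash
python3 -m crank '[[[0.2,0,0],0,255],[[0.4,0,0],0,255],[[0.4,0,0],0,255],[[0.4,0,0],0,255]]' >/dev/null
python3 -c "
from h import *
rest(-.0486,.0041,.046)"
```

```text
now X -48.68 Y 4.11 z 45.59 mm | F ex -4.9 ey -0.8 z 5.0 T [ 0.11  0.77 -0.01]
shift [ 0.1  0.  -0.4] turn -0.03 | pos [0.5894 0.0183 0.0456] yaw -12.53 tilt [-0.0014  0.0002]
```

```bash
python3 -m crank '[[[0.2,0,0],0,255],[[0.3,0,0],0,255],[[0.3,0,0],0,255],[[0.3,0,0],0,255]]' >/dev/null
python3 -c "
from h import *
rest(-.0486,.0041,.046)"
```

```text
now X -48.65 Y 4.10 z 45.59 mm | F ex -5.1 ey -0.3 z 6.2 T [0.21 0.96 0.06]
shift [ 0.   0.  -0.4] turn -0.03 | pos [0.5894 0.0183 0.0456] yaw -12.53 tilt [-0.0022  0.0003]
```

Firm stop at X=-48.65, which is the expected seat (-48.6). Light steady push, held for a second.

```bash
python3 -m crank '[[[0.3,0,0],0,255],[[0.6,0,0],0,255],[[0.6,0,0],0,255],[[0.6,0,0],0,255],[[0.6,0,0],0,255],[[0.6,0,0],0,255],[[0.6,0,0],0,255],[[0.6,0,0],0,255],[[0.6,0,0],0,255],[[0.6,0,0],0,255]]' >/dev/null
python3 -c "
from h import *
rest(-.0486,.0041,.046)"
python3 -m crank '[[[0.2,0,0],0,255],[[0.4,0,0],0,255],[[0.4,0,0],0,255],[[0.4,0,0],0,255],[[0.4,0,0],0,255],[[0.4,0,0],0,255],[[0.4,0,0],0,255],[[0.4,0,0],0,255],[[0.4,0,0],0,255],[[0.4,0,0],0,255]]' >/dev/null
python3 -c "
from h import *
rest(-.0486,.0041,.046)"
```

```text
now X -48.59 Y 4.11 z 45.64 mm | F ex -6.9 ey -1.8 z 7.0 T [0.22 1.22 0.04]
shift [-0.   0.  -0.4] turn -0.02 | pos [0.5894 0.0183 0.0456] yaw -12.52 tilt [-0.0038  0.0005]
now X -48.57 Y 4.12 z 45.63 mm | F ex -9.5 ey 0.4 z 7.9 T [0.21 1.42 0.07]
shift [-0.   0.  -0.4] turn -0.02 | pos [0.5895 0.0183 0.0456] yaw -12.52 tilt [-0.0049  0.0007]
```

```bash
python3 -m crank '[[[-0.6,0,0],0,255],[[-1.2,0,-0.1],0,255],[[-1.2,0,-0.1],0,255],[[-1.2,0,-0.1],0,190],[[-1.2,0,-0.1],0,150],[[-1.2,0,-0.1],0,100],[[-1.2,0,-0.1],0,60],[[-1.2,0,-0.1],0,60],[[-1.2,0,-0.1],0,60]]' 
python3 -c "
from h import *
rest(-.0486,.0041,.12)"
python3 -m crank '[[[0,0,-10],0,60],[[0,0,-30],0,60],[[0,0,-60],0,60],[[0,0,-100],0,60],[[0,0,-130],0,60],[[0,0,-130],0,60]]'
python3 -c "
from h import *
go(.4,-.40,.25,-12.5)"
```

```text
time: 15.7
eef_pos: [0.5901, 0.0182, 0.0457]
tcp_rot: [0.994, -0.109, 0.0, 0.0]
contact_force: [0.4, 0.5, -0.3]
opening: 0.762
finger_force: 0.0
now X -47.94 Y 4.09 z 45.73 mm | F ex 0.3 ey 0.6 z -0.3 T [-0.05  0.09  0.01]
shift [ -0.6  -0.  -74.3] turn -0.04 | pos [0.5901 0.0182 0.0457] yaw -12.54 tilt [ 0.0003 -0.0001]
time: 16.3
eef_pos: [0.5935, 0.0178, 0.1831]
tcp_rot: [0.994, -0.109, 0.006, 0.0]
contact_force: [0.6, 0.2, 0.3]
opening: 0.762
finger_force: 0.0
shift [-97.5 449.8 -68.6] turn -0.03 | pos [0.5935 0.0178 0.1831] yaw -12.53 tilt [ 0.0123 -0.0017]
```

Moving aside to look at the seated leaf.

```bash
python3 -m crank '[[[-97,440,-68],0,60],[[-97,440,-68],0,60],[[-97,440,-68],0,60],[[-97,440,-68],0,60],[[-97,440,-68],0,60],[[-97,440,-68],0,60],[[-97,440,-68],0,60],[[-97,440,-68],0,60],[[-97,440,-68],0,60],[[-97,440,-68],0,60]]'
python3 - <<'E'
from h import *
c=read_camera("top"); f=c["frame"]
cv2.imwrite("pics/end.png",cv2.resize(f[160:250,245:370],(800,576),interpolation=cv2.INTER_CUBIC))
P=cloud(c)[160:250,245:370].reshape(-1,3); d=P[:,:2]-O; X=d@EX*1e3; Y=d@EY*1e3
b=(P[:,2]>.074)&(P[:,2]<.086)&(X<-30); print("block top",X[b].mean(),Y[b].mean(),P[b,2].mean(),b.sum())
E
```

```text
time: 17.3
eef_pos: [0.3975, -0.3947, 0.2447]
tcp_rot: [0.994, -0.112, 0.0, 0.001]
contact_force: [0.7, 0.6, 0.1]
opening: 0.763
finger_force: 0.0
block top -49.184276588255294 3.9142039945644824 0.0801854197143914 62
```

View pics/end.png

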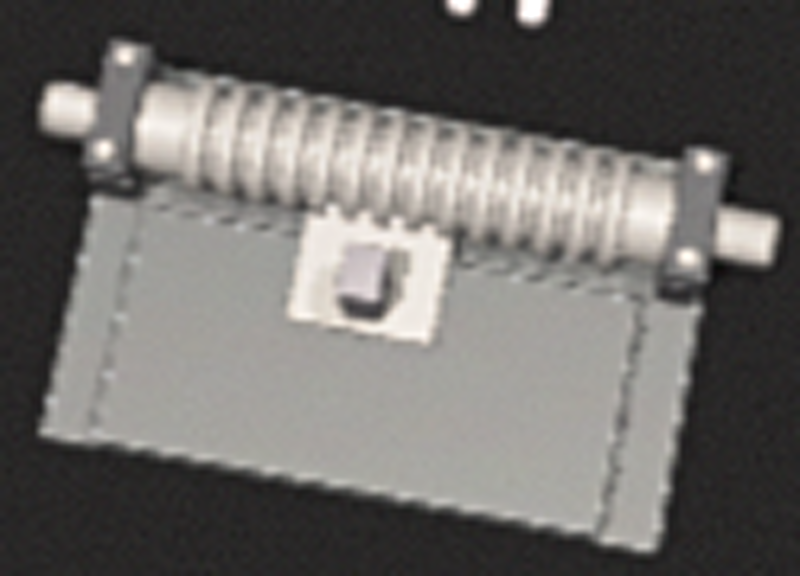

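The leaf sits flat and square at crop (370,275). Its teeth at (330–430, 215–235) are in the grooves between crests, and the block top is at 80 mm as expected. Handing in.

```bash
python3 -c "
from plant import ctrl
print(ctrl.sign_off())"
```

```text
the job is handed in; nothing more can be done
None
```

I seated the coarse (4-tooth) leaf fully in the thread grooves, pressed it home at under about 10 N for 2 s, released it flat and square on the ledge, and handed the job in at about 17 s; no verdict came back.

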